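Seat and clamp a modulator block in its toggle-clamp test fixture

TASK

Clamp the grey modulator block into its test fixture. With the fingertips, push the block along between its guide rails until it is right up against the end stop, and only then push the raised red lever of the toggle clamp over and down, past its dead point, until it snaps into lock and the rubber foot presses on the block. Push only: do not lift the block, and leave the other things on the bench where they are.

Things in the scene. Friction and masses are not known exactly. Their poses are not given: they have to be found in the camera images.
- fixture: the fixed test fixture: aluminium plate 260 (x) x 120 x 12 mm on the table; origin at the centre of its underside, z up. The block slides in +x between two guide rails (inner faces 63 mm apart, tops 24 mm above the table, x = -125 to +30 mm). A toggle clamp stands behind the end stop on a riser at x = 42 to 128 mm, centred on y = 0, up to 84 mm above the table
- stop_face (a point): middle of the face of the end stop, a dark steel bar 50 mm wide that stands 20 mm above the plate (x = 32, y = 0, z = 30 mm in the fixture frame). The block's +x end must touch it; axes as the fixture's, so x is the direction in which the block is pushed
- module_center (a point): centre of the grey modulator block, 90 (x) x 60 x 36 mm, 0.35 to 0.7 kg, with a blue connector 12 x 30 x 9 mm on top, 30 mm from its middle towards the outer (-x) end. It lies loose on the plate between the rails, its x along the fixture's, 17 to 42 mm short of the stop at first. Seated, this point is at x = -13, y = 0, z = 30 mm in the fixture frame
- module: the same grey block; origin at the centre of its underside, same axes as module_center
- lever_grip (a point): point on the axis of the lever's red grip (round bar, 18 mm diameter), 21 mm in from its outer end. x points along the lever to that end; z points out of the side to be pushed (it faces the raised arm at first and up when locked): push along -z. The lever swings in the fixture's x-z plane at y = 0 and needs up to about 6 N here; it stays where left until the dead point, then jumps down by itself
- lever_pivot (a point): pin that joins lever and arm, 105 mm from lever_grip along the lever (axes as lever_grip). At first the lever slopes up towards +x, 50 to 65 degrees above level, lever_grip 155 to 166 mm above the table. Locked, lever_grip is 79 mm above the table at fixture x = 167 mm and its x axis points 6 degrees below level. The pin itself moves about 20 mm to -x and 11 mm up meanwhile
- toggle_link (a joint): angle of the clamp's inner link, in rad: between -0.1 and 0.15 with the lever raised, then (from a third of the way down) it grows as the lever goes down; dead point at 0.648, locked end stop at 0.779
- clamp_foot: black rubber foot, 16 mm diameter, on a sprung spindle at the end of the clamp's steel arm; origin at the centre of its lower face, z up the spindle. At first the arm is raised from its pivot (fixture x = 60, z = 54 mm) and the foot is up to 125 mm above the table, over x = 0 to 30 mm; locked, it presses on the block's top at x = -10 mm with about 22 N
- hex_driver: bystander: orange-handled driver, 170 x 26 mm, lying beside the fixture; origin at the middle of its underside
- lens_tube: bystander: black lens tube, 31 mm diameter, 40 mm tall, standing beside the fixture; origin at the centre of its underside
- post_holder: bystander: black post holder on a steel foot, 32 mm diameter, 77 mm tall, standing beside the fixture; origin at the centre of its underside
- cover_panel: bystander: white cover panel, 160 x 250 x 6 mm, lying flat; origin at the centre of its underside
- attenuator: bystander: steel and brass coaxial attenuator, 66 mm long, 20 mm diameter, lying; origin on the table under its middle
- caliper: bystander: digital caliper, 230 mm long, lying flat; origin at the middle of its beam
- screw_tray: bystander: blue tray of screws, 120 x 90 x 28 mm; origin at the centre of its underside
Mind the look-alikes: they are no part of the job. Of the things like the module, leave any that is brown or purple; of the rest the larger one is meant.

How it is judged (in metres and radians):
On the way, in this order (a step that is already met when the one before it is completed fails the run):
1. the block is pushed up against the end stop while the clamp is still open (x of module_center in the frame of fixture above -0.0155 m and z of lever_grip in the frame of fixture above 0.135 m), for 0.2 s.
2. the lever has snapped past its dead point into lock with the foot pressing on the block (value of joint toggle_link above 0.72 rad and contact force between clamp_foot and module above 12 N), for 0.3 s.
At the end, for the whole second after the job is handed in: the block rests flat in the fixture within 2.5 mm of the end stop, the lever is locked past its dead point (link angle above 0.72 rad) and the rubber foot presses on the block with more than 12 N (all of step 2 and x of module_center in the frame of fixture above -0.0155 m and z of module_center in the frame of fixture below 0.033 m and angle between module's own z axis and vertical below 0.05 rad and linear speed of module below 0.01 m/s); the robot touches nothing.
It fails at once if the block is lifted off the fixture plate (more than 8 mm) or tipped (z of module_center in the frame of fixture above 0.038 m or angle between module's own z axis and vertical above 0.2 rad).
It fails at once if the clamp is closed on a block that is not against the stop (more than 6 mm short) (value of joint toggle_link above 0.6 rad and x of module_center in the frame of fixture below -0.019 m).
It fails at once if another thing on the bench is moved by more than 15 mm (distance of any of hex_driver, lens_tube, post_holder, cover_panel, attenuator, caliper, screw_tray from where it was at the start of the episode above 0.015 m).
It also fails if it takes over 45 s, if anything falls off the work surface, if the arm or the gripper's body presses on something with over 40 N, if the wrist force passes 120 N, or if a joint passes its speed limit or range.

ROBOT

A 6-joint arm with a two-finger parallel gripper is mounted at the origin on the work surface. World frame = base frame: x ahead of the robot, y to its left, z up, the work surface at z = 0. Lengths are in mm, angles in rad, forces in N, time in s.
With the tool pointing down it reaches from about 325 to 1000 mm from the base axis. Payload 5.1 kg.
Tool frame: the origin (TCP) lies between the finger pads; the fingertips stand env.tcp_to_tips ahead of it and the grasp point (between the pads) lies 2 mm behind it (env.tcp_to_tips is the distance from the TCP to the fingertips, in mm); y points along the fingers, x is the direction in which the jaws open and shut, and the axes are right-handed (so a half turn about y gives the same grasp; the last joint's range is limited). The gripper opens to 85 mm and grips with 20 to 120 N. Pads are 22 mm wide; open, the fingers measure 114 mm over their backs; the gripper's body (76 mm by 85 mm) begins 54 mm behind the grasp point. The pads swing forward as they close: fully open they stand 13 mm farther back than shut.
Start: joints at [1.04, 0.124, 1.65, -0, 1.367, -0.083], TCP at [281.457, 585.89, 248.322] pointing down, gripper open.
Joint ranges: [-2.61, 2.61], [-1.02, 2.33], [0.03, 2.71], [-1.35, 4.49], [0.32, 2.68], [-2.91, 2.91]. Speed limits (rad/s): [2.57, 2.57, 3.14, 3.14, 3.14, 3.14].

INTERFACE

Orientations are given as a rotation vector (axis times angle).
In Python, from station import env, optics, job_done gives the robot as it stands. Calls block until the motion is done:
- env.move_ptp(position, orientation): joint-space move of the TCP to a pose.
- env.move_l(position, rot=None, max_speed=150, threshold=None): straight line of the TCP; rot=None keeps the orientation; max_speed is the mean speed in mm/s. With threshold (N) it stops when the force on the tool has changed by that much, and returns True; else False.
- env.move_joints(angles): joint-space move.
- env.grip(opening, squeeze=None): opening from 0.0 (shut) to 1.0 (fully open); squeeze is the grip in N (None keeps the last); returns when the fingers have stopped.
- env.dwell(seconds).
- env.solve_ik(position, orientation): joint angles nearest the present ones, or None.
- optics.capture(name): name is "scene" or "top"; returns a dict with "color" (420x560x3 uint8, red, green, blue), "range_z" (420x560 float32, mm along the optical axis (not along the pixel's ray), 0 where there is no reading), "mtx" (3x3 intrinsics, pixels), "cam_to_world" (4x4, takes a point from camera to world coordinates). Camera axes: x right, y down, z forward; pixel columns grow to the right and rows downward; lengths in mm; the calibration is good to about 2 mm. A picture is of the moment at which its call begins.
A pose or a line that the arm cannot do raises env.Unreachable and nothing moves.
- job_done(): hands the job in, once; it reports no verdict.
Readings, each from a call of its own:
- env.read_time_s(): time.
- env.read_q(): joint angles.
- env.read_joint_vel(): joint speeds.
- env.read_tau(): joint torques, N m.
- env.read_tcp_pos(): TCP position.
- env.read_ee_rot(): TCP orientation.
- env.read_force(): force on the tool from outside, world axes, zero at the start.
- env.read_moment(): the same for the moment, N m.
- env.read_grip_width(): opening from 0.0 (shut) to 1.0 (fully open).
Only numpy, scipy, OpenCV 4.12 (cv2) and the standard library are available. Lean on these libraries where they do the work, as an engineer would, in place of code of your own. Each camera call takes 0.05 s, during which the arm holds its last target. There are 200 camera calls.

## Working session

There is one attempt and no reset: what is moved stays moved. The work goes in short steps, each a Python script; the robot and the scene stay as the last script left them, time stands still between calls to the robot, and variables do not carry over. Pictures are saved under pics/ and viewed, about 8 in all and at most 12, crops included, and the job is handed in when it is done.

```bash
ls; mkdir -p pics; python3 - <<'E'
from station import env, optics
import cv2, numpy as np
for n in ("scene","top"):
    c=optics.capture(n); np.savez(f"{n}0.npz",**c)
    cv2.imwrite(f"pics/{n}0.png",cv2.resize(c["color"][:,:,::-1],(784,588),interpolation=cv2.INTER_CUBIC))
    print(n,c["mtx"].round(1).tolist(),c["cam_to_world"].round(3).tolist(),(c["range_z"]>0).mean())
print(env.tcp_to_tips,env.read_tcp_pos(),env.read_ee_rot(),env.read_time_s(),env.read_force())
E
```

```text
pics
scene [[434.5, 0.0, 286.2], [0.0, 434.5, 206.9], [0.0, 0.0, 1.0]] [[0.676, 0.454, -0.58, 1291.157], [0.737, -0.424, 0.527, -603.601], [-0.007, -0.783, -0.621, 873.138], [0.0, 0.0, 0.0, 1.0]] 0.9917176870748299
top [[397.2, 0.0, 277.3], [0.0, 397.2, 208.5], [0.0, 0.0, 1.0]] [[0.023, -0.983, 0.183, 398.711], [-0.999, -0.018, 0.027, 10.158], [-0.024, -0.184, -0.983, 1134.904], [0.0, 0.0, 0.0, 1.0]] 0.9960586734693877
17.0 [281.22315389 585.45867783 247.18768864] [-1.38927541 -0.87215304  0.87479296] 0.1 [-0.92543545 -0.89944107 -0.34124696]
```

View pics/scene0.png

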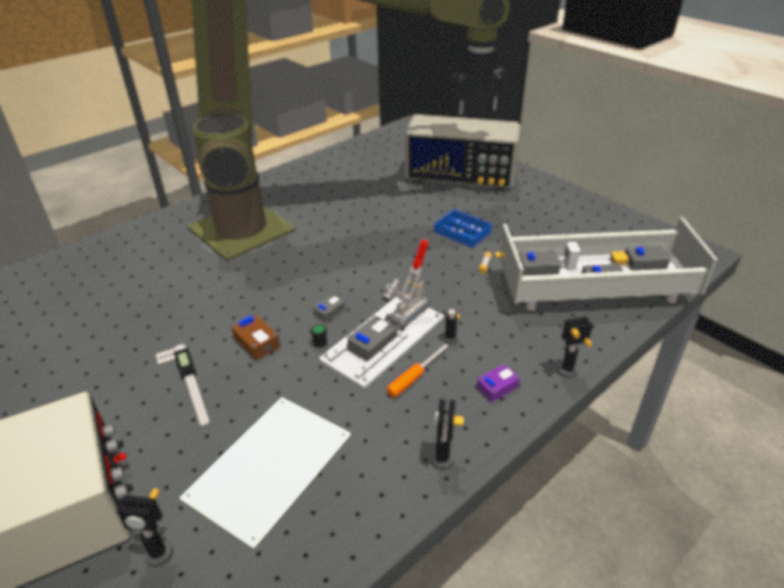

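View pics/top0.png

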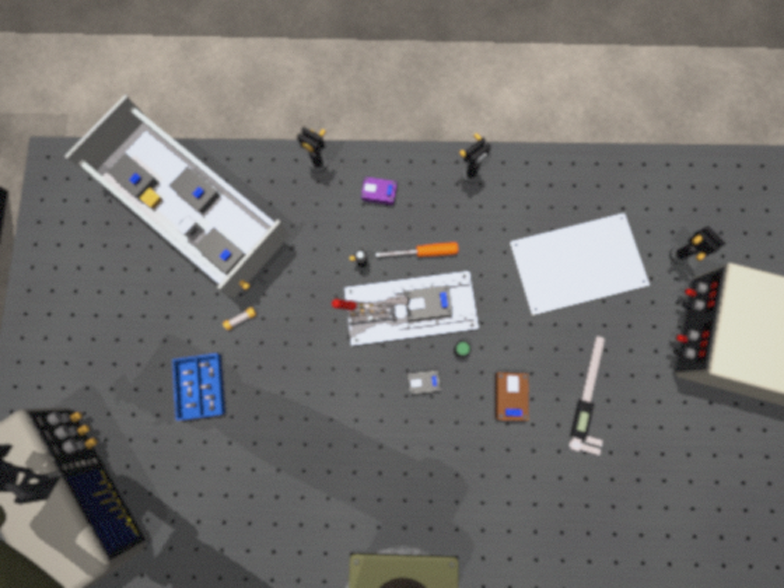

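The target grey block lies between the rails on the white plate, at scene ≈(373,335) and top ≈(430,303). These could be taken for it:
- brown block, top (513,397)
- purple block, top (379,190)
- small grey block, top (424,382)
- three grey modules in the bin at upper left, top (130,177), (195,188) and (218,250), which are not in the fixture

I choose the larger grey block on the fixture. Next I measure it and check it in a close crop.

```bash
cat > h.py <<'E'
import numpy as np, cv2
def load(n): return dict(np.load(n))
def cast(c,uv,z):
    uv=np.atleast_2d(uv).astype(float); K=c["mtx"];T=c["cam_to_world"]
    d=np.c_[(uv-K[:2,2])/[K[0,0],K[1,1]],np.ones(len(uv))]@T[:3,:3].T; o=T[:3,3]
    return o+d*((z-o[2])/d[:,2])[:,None]
def cloud(c):
    K=c["mtx"];T=c["cam_to_world"];Z=c["range_z"]; v,u=np.mgrid[:Z.shape[0],:Z.shape[1]]
    return np.dstack([(u-K[0,2])/K[0,0]*Z,(v-K[1,2])/K[1,1]*Z,Z])@T[:3,:3].T+T[:3,3]
E
python3 - <<'E'
from h import *
for n,(x0,y0,x1,y1) in (("top",(225,180,360,260)),("scene",(215,160,345,285))):
    c=load(n+"0.npz"); hsv=cv2.cvtColor(c["color"],cv2.COLOR_RGB2HSV); P=cloud(c)
    roi=np.zeros(hsv.shape[:2],np.uint8); roi[y0:y1,x0:x1]=255
    red=cv2.inRange(hsv,(0,150,90),(6,255,255))|cv2.inRange(hsv,(174,150,90),(180,255,255)); red&=roi
    blue=cv2.inRange(hsv,(105,150,60),(128,255,255))&roi
    white=cv2.inRange(hsv,(0,0,170),(180,50,255))&roi
    for nm,m in (("red",red),("blue",blue)):
        k,lab,st,ce=cv2.connectedComponentsWithStats(m)
        i=1+np.argmax(st[1:,4]); print(n,nm,st[i],ce[i].round(1)); q=P[lab==i]
        print("  depth med",np.median(q,0).round(1),"min",np.percentile(q,3,axis=0).round(),"max",np.percentile(q,97,axis=0).round())
        if nm=="blue": print("  ray z=57",cast(c,ce[i],57).round(1))
        else:
            r=cv2.minAreaRect(np.argwhere(lab==i)[:,::-1].astype(np.float32)); print(r)
    if n=="top":
        pts=cv2.findNonZero(cv2.morphologyEx(white,cv2.MORPH_OPEN,np.ones((3,3))))
        r=cv2.minAreaRect(cv2.convexHull(pts)); b=cv2.boxPoints(r); print("plate",r); w=cast(c,b,12)
        print(w.round(1),np.linalg.norm(w-np.roll(w,1,0),axis=1),w.mean(0).round(1))
    cr=c["color"][y0:y1,x0:x1,::-1]; s=min(780/cr.shape[1],590/cr.shape[0]); cv2.imwrite(f"pics/{n}_crop.png",cv2.resize(cr,None,fx=s,fy=s,interpolation=cv2.INTER_CUBIC))
E
```

```text
top red [237 214  17   7  84] [244.9 217.2]
  depth med [556.4 116.7 168.6] min [550. 100. 138.] max [562. 133. 179.]
((245.05386352539062, 217.06924438476562), (16.248550415039062, 5.333493709564209), 7.125016689300537)
top blue [315 210   4   9  29] [316.7 213.9]
  depth med [586.7 -69.2  56.3] min [575. -72.  54.] max [597. -64.  60.]
  ray z=57 [[586.6 -68.3  57. ]]
plate ((291.49566650390625, 207.96725463867188), (65.09062957763672, 92.05201721191406), 82.40535736083984)
[[ 685.5  147.6   12. ]
 [ 726.5 -118.1   12. ]
 [ 537.5 -141.8   12. ]
 [ 497.8  115.8   12. ]] [190.35186417 268.79919559 190.4419923  260.62123691] [611.8   0.9  12. ]
scene red [295 171  11  21 114] [300.1 180.8]
  depth med [562.1 113.1 157.4] min [553.  97. 134.] max [569. 131. 181.]
((300.0500183105469, 180.85000610351562), (5.692099571228027, 21.187259674072266), 18.43494987487793)
scene blue [311 160  34  16 337] [329.3 166. ]
  depth med [424.3 384.3  15.2] min [362. 365.   4.] max [472. 460.  32.]
  ray z=57 [[464.1 348.1  57. ]]
```

View pics/scene_crop.png

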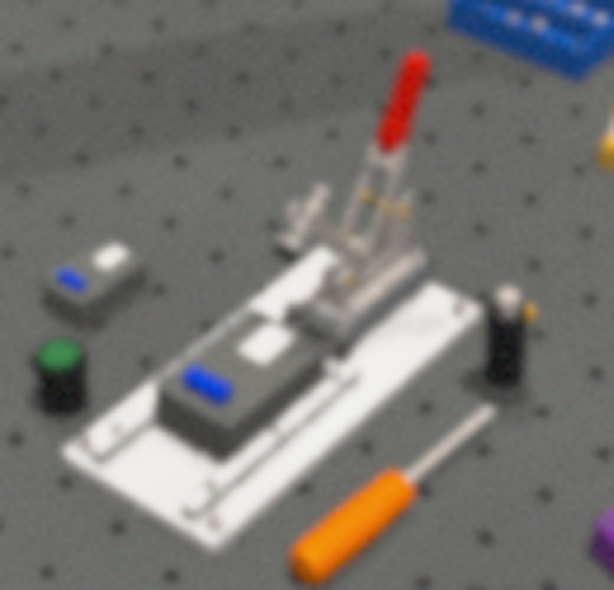

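View pics/top_crop.png

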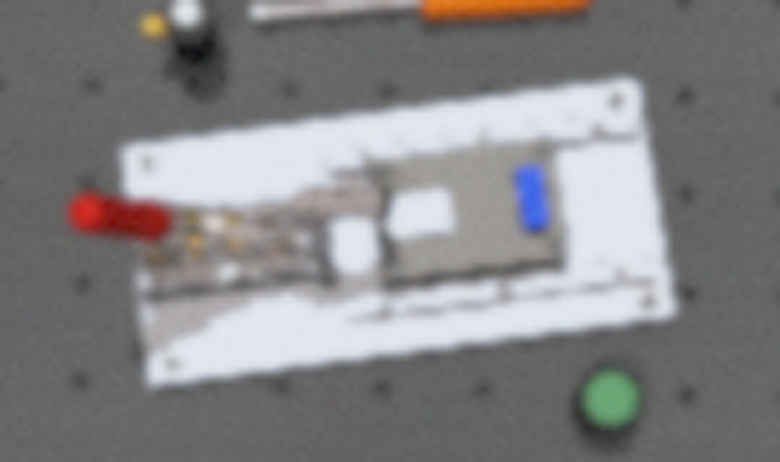

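Top crop: the grey block with its blue connector at (533,198) sits between the rails, and the plate corners are at about (122,147), (637,80), (677,315) and (150,384). The red grip is at (120,215). This confirms the choice. The earlier plate mask picked up the post holder and driver, so I refit using only the plate's own component.

```bash
cat > meas.py <<'E'
from h import *
def fixture(c):
    hsv=cv2.cvtColor(c["color"],cv2.COLOR_RGB2HSV); m=cv2.inRange(hsv,(0,0,150),(180,50,255))
    m[:190]=0; m[250:]=0; m[:,:235]=0; m[:,345:]=0
    m=cv2.morphologyEx(m,cv2.MORPH_OPEN,np.ones((3,3)))
    k,lab,st,ce=cv2.connectedComponentsWithStats(m); i=1+np.argmax(st[1:,4])
    hull=cv2.convexHull(cv2.findNonZero((lab==i).astype(np.uint8)))
    w=cast(c,hull.reshape(-1,2),12)[:,:2].astype(np.float32)   # metric hull on plate top
    (ctr,(a,b),ang)=cv2.minAreaRect(w); bp=cv2.boxPoints((ctr,(a,b),ang))
    e=bp[1]-bp[0]; f=bp[2]-bp[1]; l=e if np.linalg.norm(e)>np.linalg.norm(f) else f
    l=l/np.linalg.norm(l); l=l*np.sign(l[1])
    return np.array(ctr),l,(a,b),bp
E
python3 - <<'E'
from meas import *
c=load("top0.npz"); o,ex,sz,bp=fixture(c); ey=np.array([-ex[1],ex[0]])
print("ctr",o,"ex",ex,np.degrees(np.arctan2(ex[1],ex[0])),"size",sz); print(bp.round(1))
R=np.c_[ex,ey]
# crop-corner check
cc=np.array([[122,147],[637,80],[677,315],[150,384]])/5.778+[225,180]-.4
w=cast(c,cc,12); print(w.round(1),w.mean(0), [np.linalg.norm(w[i]-w[i-1]).round(1) for i in range(4)])
blue=np.array([586.6,-68.3]); print("conn in fix",(blue-o)@R)
for n,p in(("top",[244.9,217.2]),):
    pass
# lever: grip triangulated from red pixels of both views by depth, in fixture frame
for n,(x0,y0,x1,y1) in (("top",(225,205,265,230)),("scene",(285,165,315,200))):
    c=load(n+"0.npz"); hsv=cv2.cvtColor(c["color"],cv2.COLOR_RGB2HSV); P=cloud(c)
    m=cv2.inRange(hsv,(0,150,90),(6,255,255))|cv2.inRange(hsv,(174,150,90),(180,255,255))
    q=P[y0:y1,x0:x1][m[y0:y1,x0:x1]>0]; q=q[q[:,2]>110]
    f=np.c_[(q[:,:2]-o)@R,q[:,2]]; l=cv2.fitLine(f.astype(np.float32),cv2.DIST_HUBER,0,.01,.01).ravel()
    print(n,len(q),"line",l.round(3),"ang",np.degrees(np.arctan2(l[2],l[0])),"zpct",np.percentile(f[:,2],[1,5,50,95,99]).round(),"x",np.percentile(f[:,0],[1,5,50,95,99]).round(),"y",np.median(f[:,1]))
# block: grey top z~48 in fixture region
c=load("top0.npz"); P=cloud(c).reshape(-1,3); f=np.c_[(P[:,:2]-o)@R,P[:,2]]
b=f[(abs(f[:,1])<45)&(f[:,0]>-125)&(f[:,0]<20)&(f[:,2]>40)&(f[:,2]<53)]; print("block top x",np.percentile(b[:,0],[0,2,98,100]),"y",np.percentile(b[:,1],[0,2,98,100]),np.median(b[:,2]))
pl=f[(abs(f[:,1])<55)&(f[:,0]>-125)&(f[:,0]<-100)]; print("plate z",np.median(pl[:,2]))
E
```

```text
ctr [577.421875    -4.53010559] ex [-0.15239397  0.9883199 ] 98.765686 size (124.02592468261719, 263.4724426269531)
[[ 496.1  116.2]
 [ 536.2 -144.2]
 [ 658.8 -125.3]
 [ 618.6  135.1]]
[[ 616.6  132.9   12. ]
 [ 655.3 -123.7   12. ]
 [ 537.6 -142.8   12. ]
 [ 498.6  114.7   12. ]] [577.02381401  -4.6970302   12.        ] [np.float64(119.4), np.float64(259.5), np.float64(119.2), np.float64(260.4)]
conn in fix [-64.42374487   0.64722384]
top 84 line [ 5.83000e-01 -3.50000e-02  8.12000e-01  1.21988e+02  2.32200e+00
  1.62451e+02] ang 54.31042 zpct [136. 140. 169. 178. 180.] x [105. 107. 123. 139. 141.] y 2.4698613724322334
scene 114 line [  0.657   0.49   -0.572  20.53  -75.672 244.8  ] ang -41.06425 zpct [132. 135. 157. 180. 783.] x [-596.  105.  119.  134.  138.] y -2.303461560422595
block top x [-80.76699538 -78.40039816   7.61597946   9.63315251] y [-30.38424072 -29.01544008  29.16932453  30.00740746] 47.90054047715262
plate z 13.13241131305017
```

```bash
cat >> h.py <<'E'
from scipy.spatial.transform import Rotation as Ro
O=np.array([577.2,-4.6]); YAW=np.radians(98.7)
EX=np.array([np.cos(YAW),np.sin(YAW),0]); EY=np.array([-np.sin(YAW),np.cos(YAW),0]); EZ=np.array([0,0,1.])
def W(x,z,y=0): return np.r_[O,0]+x*EX+y*EY+z*EZ
def F(p): d=np.array(p)-np.r_[O,0]; return np.array([d@EX,d@EY,d[2]]).round(1)
def rot(tilt=0,s=1):   # tool y down (tilted towards +x_fix by tilt deg), jaws along s*EY
    t=np.radians(tilt); y=np.sin(t)*EX-np.cos(t)*EZ; x=s*EY
    return Ro.from_matrix(np.c_[x,y,np.cross(x,y)]).as_rotvec()
E
python3 - <<'E'
from h import *
from station import env
c=load("scene0.npz"); hsv=cv2.cvtColor(c["color"],cv2.COLOR_RGB2HSV)
m=cv2.inRange(hsv,(0,130,80),(7,255,255))|cv2.inRange(hsv,(173,130,80),(180,255,255))
r=np.argwhere(m[165:200,285:315]>0)[:,::-1]+[285,165]
b=cv2.boxPoints(cv2.minAreaRect(r.astype(np.float32))); b=b[np.argsort(b[:,1])]; ends=[b[:2].mean(0),b[2:].mean(0)]
T=c["cam_to_world"];K=c["mtx"]
for e in ends:
    d=T[:3,:3]@np.r_[(e-K[:2,2])/K[0,0],1]; o=T[:3,3]; s=(np.r_[O,0]-o)@EY/(d@EY); print(e,F(o+s*d))
for s in (1,-1):
    for x,z,t in ((-112,330,0),(-112,40,0),(-60,40,0),(95,330,0),(95,160,0),(95,160,20),(160,105,0),(160,100,20)):
        q=env.solve_ik(W(x,z),rot(t,s)); print(s,x,z,t,None if q is None else np.round(q,2))
E
```

```text
[303.40002 170.8    ] [137.1  -0.  181.3]
[296.60004 191.2    ] [106.   -0.  126.9]
1 -112 330 0 [-0.28 -0.01  1.66 -0.    1.5   2.71]
1 -112 40 0 [-0.28  0.24  1.9  -0.    1.01  2.71]
1 -60 40 0 [-0.2   0.21  1.93 -0.    1.    2.79]
1 95 330 0 None
1 95 160 0 None
1 95 160 20 [-0.09  0.05  1.91  0.35  1.29  2.78]
1 160 105 0 None
1 160 100 20 [0.02 0.11 1.96 0.38 1.15 2.84]
-1 -112 330 0 [-0.28 -0.01  1.66  0.    1.5  -0.43]
-1 -112 40 0 [-0.28  0.24  1.9   0.    1.01 -0.43]
-1 -60 40 0 [-0.2   0.21  1.93  0.    1.   -0.35]
-1 95 330 0 [ 0.06 -0.09  1.73  0.    1.5  -0.09]
-1 95 160 0 [ 0.06  0.02  1.91  0.    1.21 -0.09]
-1 95 160 20 [-0.09  0.05  1.91  0.35  1.29 -0.36]
-1 160 105 0 [0.18 0.09 1.94 0.   1.11 0.03]
-1 160 100 20 [ 0.02  0.11  1.96  0.38  1.15 -0.3 ]
```

```bash
python3 - <<'E'
from h import *
from station import env,optics
R=rot(0,-1)
env.grip(0.0)
env.move_ptp(W(-112,330),R)
env.move_l(W(-112,90),R,max_speed=200)
print("tips",env.tcp_to_tips,F(env.read_tcp_pos()),env.read_force().round(2))
env.move_l(W(-112,42),R,max_speed=60,threshold=15)
print(F(env.read_tcp_pos()),env.read_force().round(2))
h=env.move_l(W(-60,42),R,max_speed=20,threshold=14)
print(h,F(env.read_tcp_pos()),env.read_force().round(2),env.read_time_s())
c=optics.capture("top"); np.savez("top1.npz",**c)
cr=c["color"][180:260,225:360,::-1]; cv2.imwrite("pics/top1.png",cv2.resize(cr,None,fx=5.778,fy=5.778,interpolation=cv2.INTER_CUBIC))
E
```

```text
tips 17.0 [-112.4   -1.    91.6] [-1.05 -0.14 -0.28]
[-112.1   -0.4   42.4] [ 0.38 -0.19  0.66]
True [-69.   -0.2  42.2] [ 0.4  -1.46  1.35] 7.875
```

View pics/top1.png

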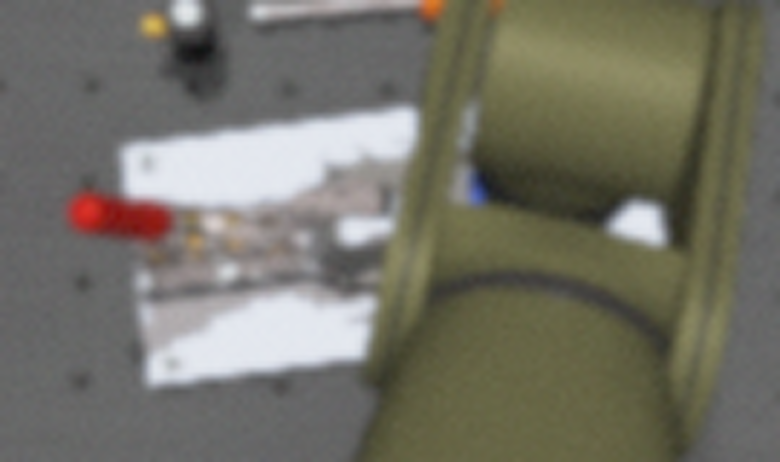

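The arm stopped at fixture x = −69, exactly where the shut pads (11 mm half-width) should be with the block seated. The arm hides the block in this view. I'll give it one firmer press, back off and look.

```bash
python3 - <<'E'
from h import *
from station import env,optics
R=rot(0,-1)
h=env.move_l(W(-62,42),R,max_speed=15,threshold=25); print(h,F(env.read_tcp_pos()),env.read_force().round(2)); env.dwell(0.3)
env.move_l(W(-100,42),R,max_speed=100); env.move_l(W(-112,330),R,max_speed=250)
c=optics.capture("top"); np.savez("top2.npz",**c)
hsv=cv2.cvtColor(c["color"],cv2.COLOR_RGB2HSV); blue=cv2.inRange(hsv,(105,150,60),(128,255,255)); 
m=np.zeros_like(blue); m[200:225,285:325]=blue[200:225,285:325]
uv=np.argwhere(m)[:,::-1].mean(0); print(m.sum()//255,uv,F(cast(c,uv,57)[0]))
env.move_ptp(W(90,330),R)
c=optics.capture("scene"); np.savez("scene2.npz",**c)
hsv=cv2.cvtColor(c["color"],cv2.COLOR_RGB2HSV); blue=cv2.inRange(hsv,(105,150,60),(128,255,255)); m=np.zeros_like(blue); m[225:260,245:290]=blue[225:260,245:290]
uv=np.argwhere(m)[:,::-1].mean(0); print(m.sum()//255,uv,F(cast(c,uv,55)[0]))
c0=load("scene0.npz"); hsv=cv2.cvtColor(c0["color"],cv2.COLOR_RGB2HSV); b=cv2.inRange(hsv,(105,150,60),(128,255,255)); m=np.zeros_like(b); m[225:260,245:290]=b[225:260,245:290]
uv=np.argwhere(m)[:,::-1].mean(0); print("before",uv,F(cast(c0,uv,55)[0]),env.read_time_s(),F(env.read_tcp_pos()))
cr=c["color"][130:285,215:345,::-1]; cv2.imwrite("pics/s2.png",cv2.resize(cr,None,fx=3.8,fy=3.8,interpolation=cv2.INTER_CUBIC))
E
```

```text
True [-69.1  -0.1  42.8] [ 0.1  -2.95  2.11]
28 [308.60714286 214.96428571] [-42.1   0.4  57. ]
36 [263.91666667 236.83333333] [-42.6  -0.2  55. ]
before [258.30769231 241.02564103] [-65.1   0.7  55. ] 11.375 [ 8.880e+01 -1.000e-01  3.297e+02]
```

View pics/s2.png

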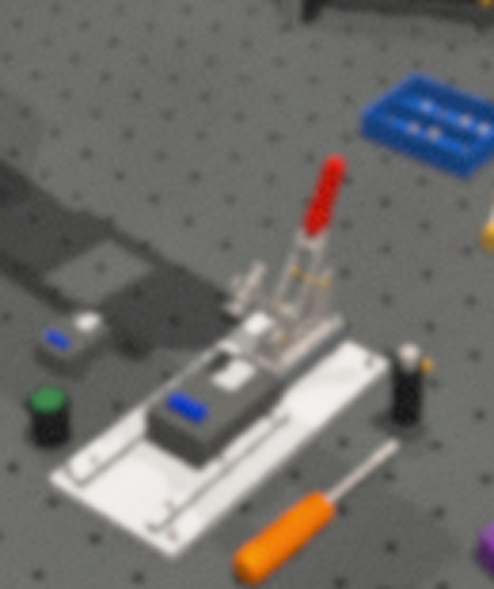

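The block is seated: the connector reads x = −42.1 and −42.6 in the two views against −43 expected, so the block centre is about −12.5 with the lever still raised. Next comes the lever.

```bash
cat >> h.py <<'E'
def arc(th,s=100,off=9,p0=(73,70),p1=(62.6,90),t0=60):
    t=np.radians(th); u=(t0-th)/(t0+6); px,pz=np.array(p0)+(np.array(p1)-p0)*u
    cx=px+s*np.cos(t)-off*np.sin(t); cz=pz+s*np.sin(t)+off*np.cos(t)
    return cx-11,cz+17   # TCP x,z with the tips' lower +x edge on the lever's upper side
E
python3 - <<'E'
from h import *
from station import env,optics
R=rot(0,-1)
env.move_l(W(88,arc(60)[1]-3),R,max_speed=200)
f0=env.read_force(); print(F(env.read_tcp_pos()),f0.round(2))
x,z=arc(60); print("expect contact",x,z)
for th in (60,55,50,45,40,35):
    x,z=arc(th); h=env.move_l(W(x,z),R,max_speed=50,threshold=30)
    d=env.read_force()-f0; print(th,h,np.round([x,z]),F(env.read_tcp_pos()),"fx %.1f fz %.1f"%(d@EX,d[2]))
    if h: break
print(env.read_time_s())
c=optics.capture("scene"); cr=c["color"][130:285,215:345,::-1]; cv2.imwrite("pics/s3.png",cv2.resize(cr,None,fx=3.8,fy=3.8,interpolation=cv2.INTER_CUBIC))
E
```

```text
[ 87.6  -0.9 176.5] [ 0.57 -0.5   1.21]
expect contact 104.20577136594007 178.10254037844385
60 False [104. 178.] [ 1.046e+02 -1.000e-01  1.785e+02] fx 0.6 fz -1.6
55 False [111. 176.] [111.5   0.2 175.3] fx 0.3 fz -1.9
50 False [118. 172.] [118.2   0.2 172. ] fx 2.0 fz -0.6
45 False [124. 169.] [124.5   0.2 168.2] fx -0.0 fz -0.2
40 False [130. 164.] [130.1   0.2 163.8] fx 0.7 fz -1.0
35 False [135. 159.] [135.2   0.3 158.8] fx 0.4 fz -1.4
14.2583
```

View pics/s3.png

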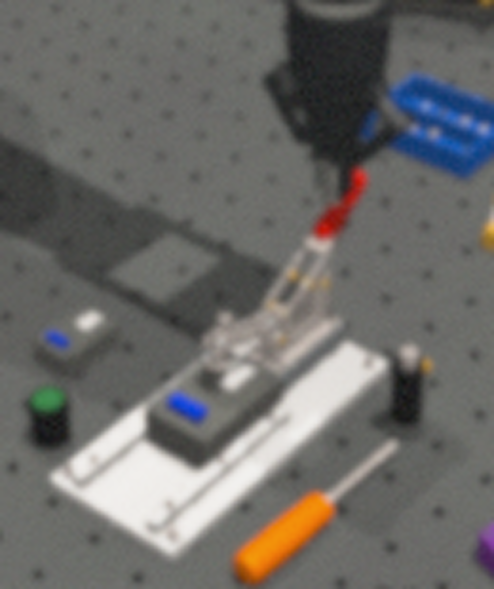

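The lever is following the fingers: the red grip at (345,200) has tilted over, the arm is coming down, and the block hasn't moved. I'll continue along the arc.

```bash
python3 - <<'E'
from h import *
from station import env,optics
R=rot(0,-1)
for th in (30,25,20,15,10,6,3,0,-3,-6):
    x,z=arc(th); h=env.move_l(W(x,z),R,max_speed=40,threshold=30)
    d=env.read_force(); print(th,h,np.round([x,z]),F(env.read_tcp_pos()),"fx %.1f fz %.1f"%(d@EX,d[2]))
    if h: break
print(env.read_time_s())
p=F(env.read_tcp_pos()); env.move_l(W(p[0],p[2]+8),R,max_speed=60); env.move_l(W(p[0]+5,330),R,max_speed=250); env.move_l(W(p[0]-300,330),R,max_speed=300)
print(F(env.read_tcp_pos()),env.read_time_s())
for n in("scene","top"): 
    c=optics.capture(n); np.savez(n+"4.npz",**c)
    if n=="scene": cr=c["color"][130:285,215:345,::-1]; cv2.imwrite("pics/s4.png",cv2.resize(cr,None,fx=3.8,fy=3.8,interpolation=cv2.INTER_CUBIC))
    hsv=cv2.cvtColor(c["color"],cv2.COLOR_RGB2HSV); P=cloud(c)
    g=(P-np.r_[O,0])@np.c_[EX,EY,EZ]
    m=(cv2.inRange(hsv,(0,150,80),(7,255,255))|cv2.inRange(hsv,(173,150,80),(180,255,255)))>0
    m&=(abs(g[...,1])<25)&(g[...,0]>80)&(g[...,0]<220)
    print(n,"red",m.sum(),np.percentile(g[m],[3,50,97],axis=0).round().tolist() if m.any() else None)
    m=(cv2.inRange(hsv,(105,150,60),(128,255,255))>0)&(abs(g[...,1])<25)&(abs(g[...,0]+43)<40)
    if m.any(): print("blue",F(cast(c,np.argwhere(m)[:,::-1].mean(0),56)[0]))
E
```

```text
30 False [139. 154.] [139.6   0.3 153.4] fx -0.2 fz 0.3
25 False [143. 148.] [143.5   0.3 147.6] fx 0.0 fz -0.8
20 False [147. 142.] [1.467e+02 1.000e-01 1.415e+02] fx -0.2 fz 0.1
15 False [149. 135.] [149.1  -0.2 135.4] fx -1.3 fz 3.1
10 False [151. 128.] [151.1  -0.2 128.6] fx -0.1 fz 4.7
6 False [152. 123.] [152.4  -0.2 122.8] fx 1.3 fz 3.3
3 False [152. 118.] [152.3   0.6 117.5] fx 0.3 fz 0.5
0 False [153. 114.] [152.4   0.6 113.2] fx -0.4 fz 0.0
-3 False [152. 110.] [152.4   0.3 109.3] fx 1.2 fz 0.2
-6 False [152. 105.] [152.    0.2 105.1] fx 0.3 fz -0.7
17.2583
[-146.9   -0.   329.6] 19.7167
scene red 76 [[128.0, -9.0, 79.0], [152.0, -3.0, 88.0], [179.0, 6.0, 92.0]]
blue [-43.5  -1.   56. ]
top red 129 [[130.0, -7.0, 82.0], [155.0, 1.0, 87.0], [183.0, 8.0, 90.0]]
blue [-42.1   0.2  56. ]
```

View pics/s4.png

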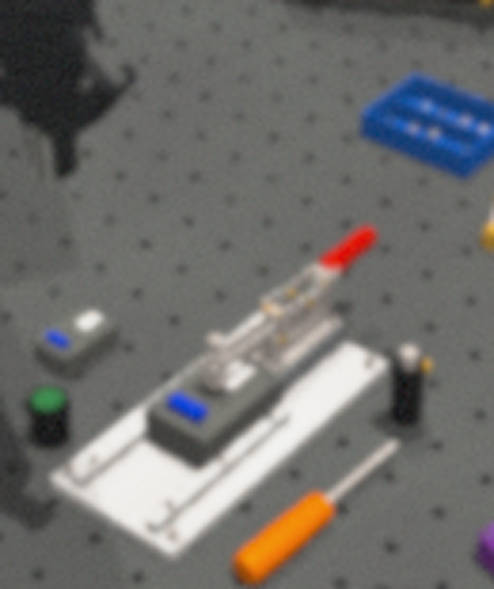

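The image shows the lever flat, with the red grip at (350,248), and the foot down on the block at (225,375). The push force peaked near 5 N, then vanished as the lever snapped over. The grip's upper surface is about 87 mm high at x = 155, against about 89 expected when locked, and it slopes downwards as it should. The block is still seated, and the arm is clear.

```bash
python3 -c "
from station import env,job_done
env.dwell(0.3); print(env.read_force().round(2), env.read_time_s()); job_done()"
```

```text
[-0.16  0.21  0.42] 20.1167
the job is handed in; nothing more can be done
```

I pushed the block against the end stop with the shut fingertips, then swept the red lever over along its arc until it snapped into lock. I backed the arm well clear and handed the job in at about 20 s. No verdict was reported.

**Block:** Before clamping, the connector put the block centre at x ≈ −12.5 mm. Afterwards the two views gave −12 and −13.5 mm, against −13 mm when seated.

**Lever:** The push force rose to about 5 N, then dropped to zero near level. The grip now lies flat with its upper side about 87 mm high (about 89 mm expected when locked), sloping down towards its outer end. The foot appears to be down on the block.

**Bystanders:** Those in the final close view (post holder, driver, lens tube, tray) look unmoved. I did not recheck the cover panel, caliper or attenuator, but the arm did not go low near them.

**Not confirmed or off:**
- The foot force and link angle can't be read directly, so lock is inferred from the lever's position and the force drop.
- My estimate of the lever pin's starting position, (73, 70) mm, was about 10 mm off the one implied by the task text, (82, 79) mm. It did not affect the push.
- My first plate fit was wrong because it included neighbouring objects; I redid it before moving.

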